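# Try a lock in its jig: seat it, key in, hold it open

## Robot

A 6-joint arm with a two-finger parallel gripper is mounted at the origin on a cart in front of the work surface, level with it; the furniture and walls round the work are solid. World frame = base frame: x ahead of the robot, y to its left, z up, the work surface at z = 0. Lengths are in m, angles in rad, forces in N, time in s.
With the tool pointing down it reaches from about 0.275 to 0.85 m from the base axis. Payload 5.2 kg.
Tool frame: the origin (TCP) lies between the finger pads; the fingertips stand 25 mm ahead of it and the grasp point (between the pads) lies 6 mm ahead of it; z points along the fingers, y is the line along which they close (so a half turn about z gives the same grasp; the last joint's range is limited). The gripper opens to 85 mm and grips with 20 to 120 N. Pads are 22 mm wide; open, the fingers measure 114 mm over their backs; the gripper's body (76 mm by 85 mm) begins 54 mm behind the grasp point. The pads swing forward as they close: fully open they stand 13 mm farther back than shut.
Start: joints at [-1.377, 0.259, 1.535, -0, 1.348, -0.203], TCP at [0.213, -0.507, 0.256] pointing down, gripper open.
Joint ranges: [-3.14, 3.14], [-0.91, 2.08], [0.19, 2.58], [-1.22, 4.36], [0.22, 2.71], [-3.12, 3.12]. Speed limits (rad/s): [2.57, 2.57, 3.14, 3.14, 3.14, 3.14].

## Interface

Orientations are given as a unit quaternion [x, y, z, w].
In Python, from plant import manip gives the robot as it stands.
- The arm moves only by the tool servo_tool, never from a script. Its argument "deltas" is a list of rows, each a list of 3 entries, a list of its own where there are three numbers: the shift along the tool's x, y, z in cm, then the turn, a rotation vector about the tool's x, y, z in degrees, then the opening, from 0 (shut) to 1 (fully open). In form: [[[x, y, z], [wx, wy, wz], gripper], ...]. A call has exactly 8 rows; each row is the pose to reach, as a shift and turn from the pose commanded when the call began, along the tool's axes at that moment; what a row does not reach only later rows make up. A row lasts 1/12 s, in which the tool goes at most 41.7 mm and 7.16 degrees, less where a joint would pass 70% of its speed; a pose out of reach is approached as far as the arm can. A call with a gripper value outside its range is refused whole. The fingers move at their own pace and stop on an object; "force" is the grip in N (left out, the last holds). Time passes only in rows, so rows that repeat a pose let the fingers close, or fill a call up. It gives the time, the measured TCP pose, the force, the opening and the grip force at its end, in the units of the state.
- manip.get_state(): the state, without advancing time (a new reading comes with each control period).
- manip.grab_frame(name): name is "scene" or "top" or "wrist"; returns a dict with "img" (420x560x3 uint8, red, green, blue), "depth" (420x560 float32, m along the optical axis (not along the pixel's ray), 0 where there is no reading), "intrinsics" (3x3 intrinsics, pixels), "position" and "orientation" of the camera in the world. Camera axes: x right, y down, z forward; pixel columns grow to the right and rows downward; lengths in m; the calibration is good to about 2 mm. A picture is of the moment at which its call begins.
- manip.close_job(): hands the job in; it is judged then, once.
The state is a dict: "time_s": time; "joints": joint angles; "dq": joint speeds; "joint_efforts": joint torques, N m; "eef_pos": TCP position; "eef_rot": TCP orientation; "force": force on the tool from outside, world axes, zero at the start; "moment": the same for the moment, N m; "opening": finger opening in m; "grip_force": force on a finger pad.
Only numpy, scipy, OpenCV 4.12 (cv2) and the standard library are available. Lean on these libraries where they do the work, as an engineer would, in place of code of your own. Each camera call takes 0.05 s, during which the arm holds its last target. There are 200 camera calls.

## Task

Set the loose lock flat and square in the T-shaped pocket of the jig, fully down, keyhole upward, and let go of it. Then take the key with the square bow out of the rack, work it past the lock's sticky pins until its collar sits on the lock, wiggling it rather than forcing it, turn it a quarter turn clockwise so that the bolt draws in, and finish while still holding the key turned against its spring. Leave the round-bowed key in the rack and the other things on the bench where they are.

Things in the scene. Friction and masses are not known exactly. Their poses are not given: they have to be found in the camera images.
- lock: the loose lock: plain steel case 66 (x) x 44 (y) x 43 (z) mm, brass faceplate 4 mm thick, 56 mm wide (y), 43 mm high on its -x end, out to x = -37 mm; a brass bolt sticks 12 mm out of that, 23 to 35 mm up. 0.6 to 0.95 kg, standing upright on the bench. Origin: centre of the underside of the 66 x 44 case, z up; keyhole straight above it. Grip it across the 44 mm.
- keyhole (a point): centre of the keyhole on the lock's top face, 43 mm above its underside; axes as the lock's. A slot 23.5 (x) x 12.4 mm (y), mouth bevelled 2.5 mm, 19 mm deep, then a chamber where the bit can turn. Two sticky pins catch the bit's shoulder: ease off 1 mm, rock the key both ways along y to the slot's walls (over 2.5 mm; 3 to 6 N; the lock may shift), then push on. Over 45 N is forcing it.
- pin_a (a joint): how far the first sticky pin is pushed out of the key channel, m, 0 to 0.005 (starts 0 to 0.0006): 4 (x) x 3 (z) mm, flat-topped, its top 6.5 mm below the mouth, at the lock's x = +7 mm, coming from the +y side; at 0 its flat end is 1.2 mm from the channel's middle. Held by 3 N of friction, no spring: it stays where the key's nose pushes it; 2.3 mm out lets the bit pass.
- pin_b (a joint): the same for the second pin: top 10.5 mm below the mouth, at x = -7 mm, coming from the -y side
- jig: the jig, fixed: dark steel base plate 140 (x) x 110 x 6 mm with aluminium walls 12 mm high enclosing a T-shaped pocket, 1.5 mm larger all round than the lock (case, and faceplate at the -x end), inner top edges bevelled 3 mm. Walls measure 100 x 76 mm outside. Origin: under the middle of the pocket, at bench height; axes as a seated lock's.
- pocket_floor (a point): point on the pocket's floor, 6 mm above the jig's origin, where the seated lock's origin comes to lie; axes as the jig's
- key: the key to use, steel, 70 g: SQUARE bow 34 (x) x 9 (y) x 26 (z) mm, 4 to 30 mm above the origin; below it a 4 mm collar 26 mm across, a 6 mm shank and a bit 20 (x) x 6.8 (y) x 7 mm. Origin: centre of the collar's underside, z up; the same after a half turn. Stands in a rack slot, collar on top. Grip the bow across its 9 mm. Goes in with its x along the lock's x (either way).
- key_tip (a point): lower end of the key, 37 mm below its origin; axes as the key's. The lowest 6 mm are a thin nose 18 (x) x 2 (y) mm, above it the square shoulder of the bit. With the key fully home the key's origin is at the keyhole point.
- other_key: another steel key with a ROUND bow 29 mm across, 9 mm thick, centre 18 mm above the origin; blade only 24 mm long; in the other slot of the rack. Origin: centre of its collar's underside, z up. Must stay there.
- rack: the key rack, fixed: wooden block 130 (x) x 50 (y) x 44 (z) mm on a 6 mm foot board 140 x 60 mm, with two slots 22 (x) x 8 (y) mm, 40 mm deep, at x = -35 and +35 mm, in which the keys stand, collar on the top face; which key is where varies. Origin: centre of its underside
- follower (a joint): turn of the lock's inside, rad: 0 at rest, grows as the key turns clockwise seen from above, stop at 1.35; the key has about 0.3 rad of play in it. A spring turns it back (0.02 N m at rest, 0.12 N m at the stop).
- bolt (a joint): how far the bolt is drawn into the lock, m: 0 fully out, 0.0108 fully in; 8 mm per rad of follower
- tape: tape measure, 32 x 79 x 62 mm, a bystander; origin: centre of its underside
- driver: yellow-handled screwdriver, 202 mm long, a bystander; origin: centre of its underside
- green_pack: small green fastener pack, 60 x 73 x 26 mm, a bystander; origin: centre of its underside
- yellow_pack: small yellow fastener pack, 55 x 73 x 26 mm, a bystander; origin: centre of its underside
- spool: white spool of line, 53 mm across, 50 mm high, a bystander; origin: centre of its underside
- case: dark spectacle case, 158 x 56 x 42 mm, a bystander; origin: centre of its underside
- strap: roll of perforated metal strap, 69 mm across, 19 mm high, a bystander; origin: centre of its underside
Not all that is in view belongs to the job. What is shaped like the key but blue or pink is not meant.

How it is judged:
On the way, in this order (a step that is already met when the one before it is completed fails the run):
1. the lock is seated flat and square in the pocket and let go of (z of lock in the frame of pocket_floor below 0.0018 m and horizontal distance between lock and pocket_floor below 0.004 m and angle between the z axis of lock and the z axis of jig, either way round below 0.04 rad and angle between the x axis of lock and the x axis of jig, either way round below 0.1 rad and contact force between the fingers and lock below 0.1 N), for 0.2 s.
2. the square-bowed key is fully in the lock, not yet turned (z of lock in the frame of pocket_floor below 0.0018 m and horizontal distance between lock and pocket_floor below 0.004 m and angle between the z axis of lock and the z axis of jig, either way round below 0.04 rad and angle between the x axis of lock and the x axis of jig, either way round below 0.1 rad and z of key in the frame of keyhole between -0.003 and 0.0025 m and horizontal distance between key and keyhole below 0.004 m and angle between the z axis of key and the z axis of lock, either way round below 0.12 rad and value of joint follower below 0.3 rad), for 0.1 s.
3. the key is turned a quarter clockwise (z of key in the frame of keyhole between -0.003 and 0.0025 m and horizontal distance between key and keyhole below 0.004 m and angle between the z axis of key and the z axis of lock, either way round below 0.12 rad and value of joint follower above 1.05 rad), for 0.1 s.
At the end, for the whole second after the job is handed in: lock seated (1.8 mm height, 4 mm sideways, square to 0.1 rad, flat to 0.04); square-bowed key home (collar within 2.5 mm, 4 mm off-centre, upright to 0.12 rad), within 0.32 rad of a quarter turn, follower past 1.05 rad, bolt in 7.8 mm; fingers hold the key (2 N), not the lock; other key in its slot (all of step 1 and all of step 3 and value of joint bolt above 0.0078 m and angle between the x axis of key and the y axis of lock, either way round below 0.32 rad and contact force between the fingers and key above 2 N and velocity of joint follower below 0.3 rad/s and horizontal distance between other_key and rack below 0.042 m and z of other_key in the frame of rack below 0.048 m); the arm keeps its last pose, push and grip.
It fails at once if the round-bowed key was taken out of the rack (z of other_key in the frame of rack above 0.054 m).
It fails at once if the key was forced in the lock (over 45 N) (contact force between key and lock above 45 N).
It fails at once if a bystander was moved by more than 3 cm (distance of any of tape, driver, green_pack, yellow_pack, spool, case, strap from where it was at the start of the episode above 0.03 m).
It also fails if it takes over 64 s, if anything falls off the work surface, if the arm or the gripper's body presses on something with over 40 N, if the wrist force passes 120 N, or if a joint passes its speed limit or range.

## Working session

There is one attempt and no reset: what is moved stays moved. The work goes in short steps, Python scripts to look and compute and a tool call to move; the robot and the scene stay as the last step left them, time stands still between calls to the robot, and variables do not carry over. Pictures are saved under pics/ and viewed, at most 12 in all, crops included, and the job is handed in when it is done.

Besides the shell and the picture viewer there is one more tool, called after "Call:" by a JSON object that holds its "name" and its "arguments". servo_tool: Moves the arm, as the interface text tells. Its arguments: {"type":"object","properties":{"deltas":{"type":"array"},"force":{"type":"number"}},"required":["deltas"]}

```bash
mkdir -p pics; cat > h.py <<'E'
import numpy as np, cv2
from scipy.spatial.transform import Rotation as R
from plant import manip
def grab(n):
    f=manip.grab_frame(n); np.savez(f'{n}.npz',**f); return f
def load(n): return dict(np.load(f'{n}.npz'))
def cloud(f):
    K=f['intrinsics'];d=f['depth'];v,u=np.mgrid[:d.shape[0],:d.shape[1]]
    p=np.stack([(u-K[0,2])/K[0,0]*d,(v-K[1,2])/K[1,1]*d,d],-1)
    P=p@R.from_quat(f['orientation']).as_matrix().T+f['position']; P[d==0]=np.nan
    return P
def save(name,img,s=1): cv2.imwrite('pics/'+name,cv2.resize(img[...,::-1],None,fx=s,fy=s,interpolation=cv2.INTER_CUBIC))
E
python3 - <<'E'
from h import *
for n in('top','scene'):
    f=grab(n); save(n+'0.png',f['img'],1.4); print(f['position'],f['orientation'],f['intrinsics'])
print(manip.get_state())
E
```

```text
[ 0.41888548 -0.05178008  1.00664002] [-0.70356381  0.7084797  -0.04735536  0.02849474] [[426.37304686   0.         279.6929284 ]
 [  0.         426.37304686 208.24910807]
 [  0.           0.           1.        ]]
[-0.3188243  -0.57860617  0.53803494] [ 0.73383223 -0.41607536  0.26585412 -0.46657597] [[399.98458981   0.         278.90419044]
 [  0.         399.98458981 208.22438664]
 [  0.           0.           1.        ]]
{'time_s': 0.1, 'joints': array([-1.37679401e+00,  2.59303557e-01,  1.53598174e+00,  3.93882634e-05,
        1.34799106e+00, -2.02827358e-01]), 'dq': array([ 0.00047174, -0.00133472, -0.00198183, -0.00220304,  0.00036147,
       -0.00036721]), 'joint_efforts': array([ 2.42108763e-03, -4.46971607e+01, -2.91248256e+01, -1.72065465e-04,
        6.28839582e-03,  6.32492220e-05]), 'eef_pos': array([ 0.21250802, -0.50682095,  0.25553654]), 'eef_rot': array([ 9.80380783e-01,  1.97111166e-01,  2.29181392e-05, -8.41758869e-04]), 'force': array([-0.46699109,  0.09393295, -0.12068543]), 'moment': array([-0.01613401, -0.0303005 , -0.02051999]), 'grip_force': 0.0, 'opening': 0.0850800119649998}
```

View pics/top0.png

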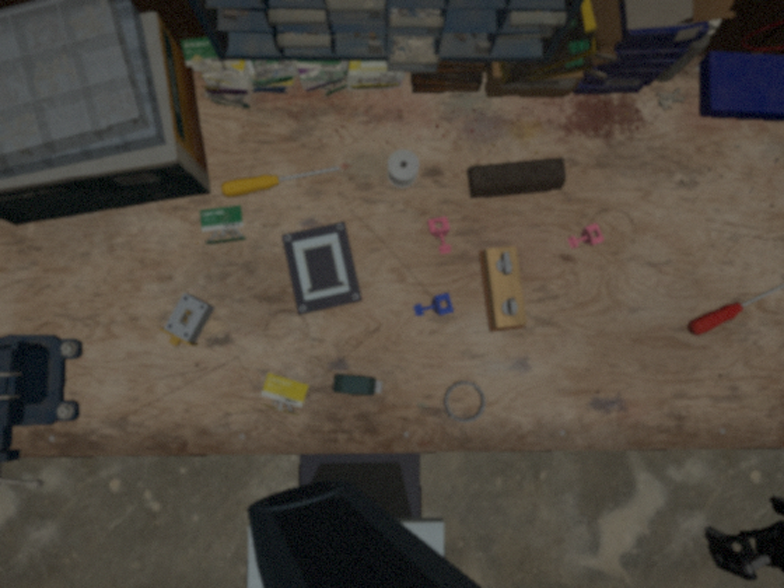

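View pics/scene0.png

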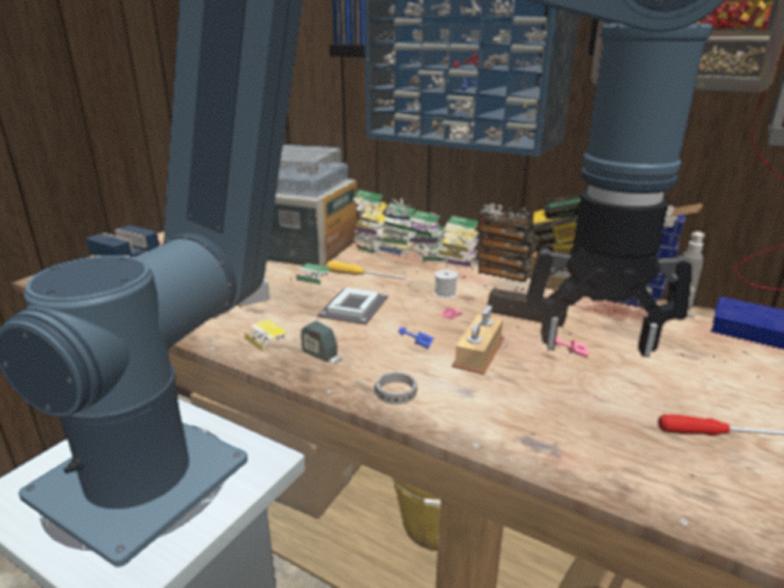

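The top view shows the lock at (187,318) and the jig at (322,267). The rack at (505,290) holds keys at (506,263) and (508,307). The blue piece at (435,305) and the pink ones at (440,232) and (587,237) are key-shaped decoys. Next I'll check enlarged crops.

```bash
python3 - <<'E'
from h import *
t=load('top')['img'];s=load('scene')['img']
def c(im,u,v,w,h,S): return cv2.resize(im[v:v+h,u:u+w],S,interpolation=cv2.INTER_CUBIC)
A=c(t,105,195,60,60,(400,300)[:1]*1+(300,)) if 0 else c(t,105,200,64,48,(400,300))
B=c(t,195,152,72,54,(400,300)); C=c(t,320,170,88,66,(400,300)); D=c(s,316,206,60,45,(400,300))
im=np.vstack([np.hstack([A,B]),np.hstack([C,D])]); im=np.clip(im.astype(float)*1.5,0,255).astype(np.uint8); save('crops.png',im)
E
```

```text
(no output)
```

View pics/crops.png

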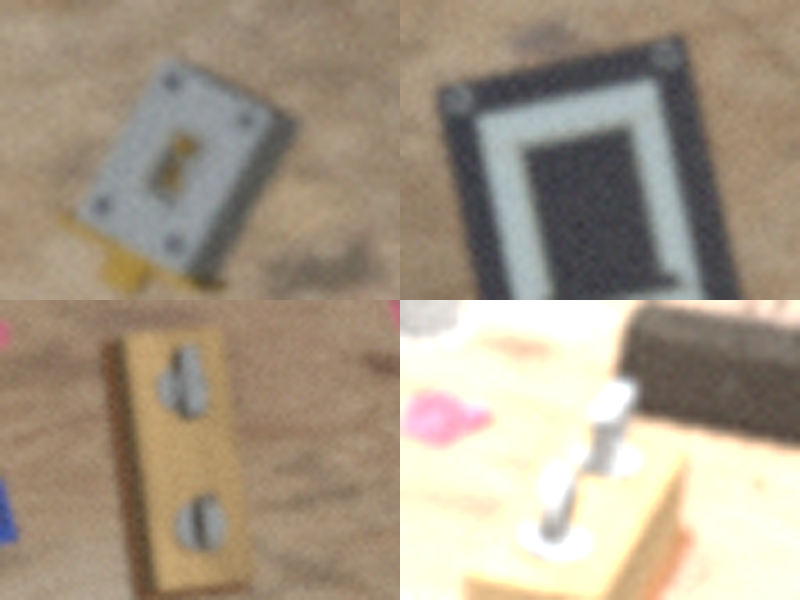

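The lock's faceplate and bolt point toward the robot, lower left in its crop. The jig's pocket widens at the end nearer the robot. In the scene crop the far key's bow (615,400) looks square and the near one (555,500) looks rounded, which I'll confirm with the wrist camera. Next come the measurements.

```bash
python3 - <<'E'
from h import *
f=load('top');P=cloud(f);img=f['img']
def box(n,u0,u1,v0,v1,z0,z1):
    p=P[v0:v1,u0:u1].reshape(-1,3); m=(p[:,2]>z0)&(p[:,2]<z1); p=p[m]
    (c,s,a)=cv2.minAreaRect((p[:,:2]*1000).astype(np.float32)); print(n,len(p),'c',np.round(c,1),'size',np.round(s,1),'ang',round(a,2),'z',np.median(p[:,2]).round(4))
box('bench',150,180,240,260,-.05,.05)
box('lock',105,165,200,250,.036,.052)
box('jigwall',200,260,155,225,.0125,.026)
box('jigall',195,262,150,228,.003,.026)
box('rack',340,380,170,240,.044,.053)
box('bows',340,380,170,240,.062,.1)
box('bowA',340,380,170,200,.062,.1)
box('bowB',340,380,205,232,.062,.1)
for a in((340,380,170,200),(340,380,205,232)):
    q=P[a[2]:a[3],a[0]:a[1],2]; print(np.nanmax(q))
E
```

```text
bench 596 c [432.  190.9] size [69.7 44.3] ang 89.52 z -0.0
lock 622 c [477.3 256.7] size [55.3 80.6] ang 62.06 z 0.043
jigwall 770 c [570.   39.5] size [125.3  95.2] ang 13.03 z 0.0177
jigall 2751 c [575.5  43.5] size [157. 185.] ang 89.81 z 0.0072
rack 569 c [ 530.3 -263.9] size [129.2  50.5] ang 6.18 z 0.0454
bows 136 c [ 531.6 -263.7] size [100.6  10.1] ang 5.61 z 0.0734
bowA 74 c [ 564.9 -260.3] size [33.4  9.8] ang 4.77 z 0.0734
bowB 62 c [ 495.1 -267.8] size [27.2  8.9] ang 6.09 z 0.073
0.07835759482973426
0.07862075422910975
```

```bash
cat >> h.py <<'E'
def go(pos,yaw,cur=None):
    """deltas (cm, deg) in tool axes to have TCP at pos, tool down, tool x at yaw deg"""
    s=manip.get_state() if cur is None else cur
    Rc=R.from_quat(s['eef_rot']); y=np.radians(yaw)
    Rt=R.from_matrix(np.array([[np.cos(y),np.sin(y),0],[np.sin(y),-np.cos(y),0],[0,0,-1]]))
    d=Rc.inv().apply(np.array(pos)-s['eef_pos'])*100
    print('shift cm',d.round(2),'rot deg',np.degrees((Rc.inv()*Rt).as_rotvec()).round(2),'| yaw now',np.degrees(np.arctan2(*Rc.as_matrix()[1::-1,0])).round(2), 'pos',s['eef_pos'].round(4),'F',s['force'].round(1),'M',s['moment'].round(2),'grip',round(s['grip_force'],1),'open',round(s['opening'],4),'t',s['time_s'])
E
python3 -c "
from h import *
go([.53,-.264,.26],185)"
```

```text
shift cm [ 38.67 -10.13  -0.42] rot deg [ 1.0000e-02 -1.4000e-01 -1.6226e+02] | yaw now 22.74 pos [ 0.2125 -0.5068  0.2555] F [-0.5  0.1 -0.1] M [-0.02 -0.03 -0.02] grip 0.0 open 0.0851 t 0.1
```

Call:
{"name": "servo_tool", "arguments": {"deltas": [[[4,-1,-0.1],[0,0,-7],1],[[8,-2.1,-0.1],[0,0,-14],1],[[12,-3.1,-0.1],[0,0,-21],1],[[16,-4.2,-0.2],[0,0,-28],1],[[20,-5.2,-0.2],[0,0,-35],1],[[24,-6.3,-0.3],[0,0,-42],1],[[28,-7.3,-0.3],[0,0,-49],1],[[32,-8.4,-0.4],[0,0,-56],1]], "force": 50}}

```text
time_s: 0.77
eef_pos: [0.4764, -0.3045, 0.2599]
eef_rot: [0.771, 0.637, -0.0, -0.0]
force: [0.5, -1.1, 0.8]
opening: 0.0856
grip_force: 0.0
```

```bash
python3 -c "
from h import *
go([.53,-.264,.26],185)"
```

```text
shift cm [ 4.99  4.49 -0.01] rot deg [-1.0000e-02 -5.0000e-02 -1.0592e+02] | yaw now 79.08 pos [ 0.4764 -0.3045  0.2599] F [ 0.5 -1.1  0.8] M [-0.03 -0.03  0.04] grip 0.0 open 0.0856 t 0.7667
```

Call:
{"name": "servo_tool", "arguments": {"deltas": [[[5,4.5,0],[0,0,-7],1],[[5,4.5,0],[0,0,-14],1],[[5,4.5,0],[0,0,-21],1],[[5,4.5,0],[0,0,-28],1],[[5,4.5,0],[0,0,-35],1],[[5,4.5,0],[0,0,-42],1],[[5,4.5,0],[0,0,-49],1],[[5,4.5,0],[0,0,-56],1]]}}

```text
time_s: 1.43
eef_pos: [0.529, -0.2656, 0.2597]
eef_rot: [0.382, 0.924, 0.0, -0.001]
force: [0.3, 0.5, -0.2]
opening: 0.0855
grip_force: 0.0
```

Call:
{"name": "servo_tool", "arguments": {"deltas": [[[0,0,0],[0,0,-7],1],[[0,0,0],[0,0,-14],1],[[0,0,0],[0,0,-21],1],[[0,0,0],[0,0,-28],1],[[0,0,0],[0,0,-35],1],[[0,0,0],[0,0,-42],1],[[0,0,0],[0,0,-49],1],[[0,0,0],[0,0,-50],1]]}}

```text
time_s: 2.1
eef_pos: [0.5289, -0.2657, 0.2597]
eef_rot: [-0.044, 0.999, 0.0, -0.0]
force: [0.8, 0.7, 0.9]
opening: 0.0857
grip_force: 0.0
```

```bash
python3 - <<'E'
from h import *
f=grab('wrist'); P=cloud(f); save('w1.png',f['img'],1.4)
print(f['position'],f['orientation'],np.nanmin(P[...,2]))
go([.477,.257,.26],152)
E
```

```text
[ 0.46328856 -0.27172989  0.37638849] [0.66992431 0.73087486 0.09631775 0.0880128 ] -0.004548259999488491
shift cm [8.600e-01 5.252e+01 2.000e-02] rot deg [ 3.000e-02 -5.000e-02  3.274e+01] | yaw now -175.26 pos [ 0.529  -0.2657  0.2598] F [0.4 0.5 0.1] M [-0.04 -0.04  0.02] grip 0.0 open 0.0855 t 2.15
```

View pics/w1.png

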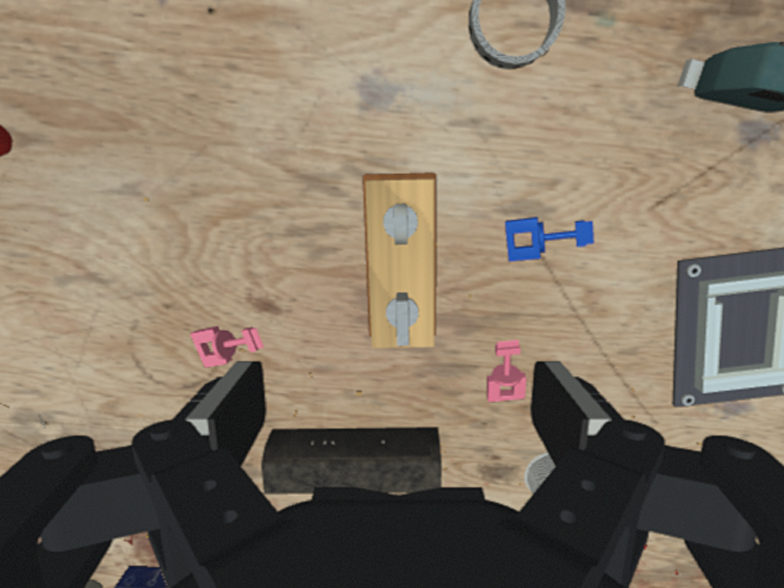

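The wrist view shows the far key at display (403,318) with a long flat-ended bow, so that is the square one. The near key at (400,225) has a short rounded bow. I'll refine the key poses from this frame, then move on to the lock.

```bash
cat >> h.py <<'E'
def box(P,x,y,z,name='',pr=True):
    p=P.reshape(-1,3); m=(p[:,0]>x[0])&(p[:,0]<x[1])&(p[:,1]>y[0])&(p[:,1]<y[1])&(p[:,2]>z[0])&(p[:,2]<z[1]); p=p[m]
    c,s,a=cv2.minAreaRect((p[:,:2]*1000).astype(np.float32)); print(name,len(p),'c',np.round(c,1),'size',np.round(s,1),'ang',round(a,2),'z',np.median(p[:,2]).round(4)); return p
E
python3 - <<'E'
from h import *
P=cloud(load('wrist'))
box(P,(.45,.62),(-.32,-.2),(.046,.052),'rack')
box(P,(.535,.60),(-.32,-.2),(.076,.084),'A')
box(P,(.46,.52),(-.32,-.2),(.065,.084),'B')
E
```

```text
rack 438 c [ 530.7 -262.8] size [92.7 25. ] ang 6.35 z 0.0471
A 0 c [0. 0.] size [0. 0.] ang 0.0 z nan
B 271 c [ 495.7 -266.3] size [27.   8.8] ang 4.91 z 0.0735
  return _methods._mean(a, axis=axis, dtype=dtype,
  ret = ret.dtype.type(ret / rcount)
```

Call:
{"name": "servo_tool", "arguments": {"deltas": [[[0.1,4,0],[0,0,4],1],[[0.2,8,0],[0,0,8],1],[[0.3,12,0],[0,0,12],1],[[0.4,16,0],[0,0,16],1],[[0.5,20,0],[0,0,20],1],[[0.6,24,0],[0,0,24],1],[[0.7,28,0],[0,0,28],1],[[0.8,32,0],[0,0,32],1]]}}

```text
time_s: 2.82
eef_pos: [0.4941, 0.0542, 0.2603]
eef_rot: [0.24, 0.971, 0.0, 0.0]
force: [1.1, 0.2, -0.8]
opening: 0.0854
grip_force: 0.0
```

```bash
python3 - <<'E'
from h import *
f=grab('wrist');P=cloud(f); np.savez('wj.npz',**f); save('w2.png',f['img'],1.4)
go([.477,.257,.26],152)
E
```

```text
shift cm [10.51 16.6   0.15] rot deg [ 0.26 -0.19  0.19] | yaw now 152.19 pos [0.4925 0.0611 0.2604] F [-2.5  5.8  0.5] M [ 0.14  0.01 -0.03] grip 0.0 open 0.0853 t 2.8667
```

View pics/w2.png

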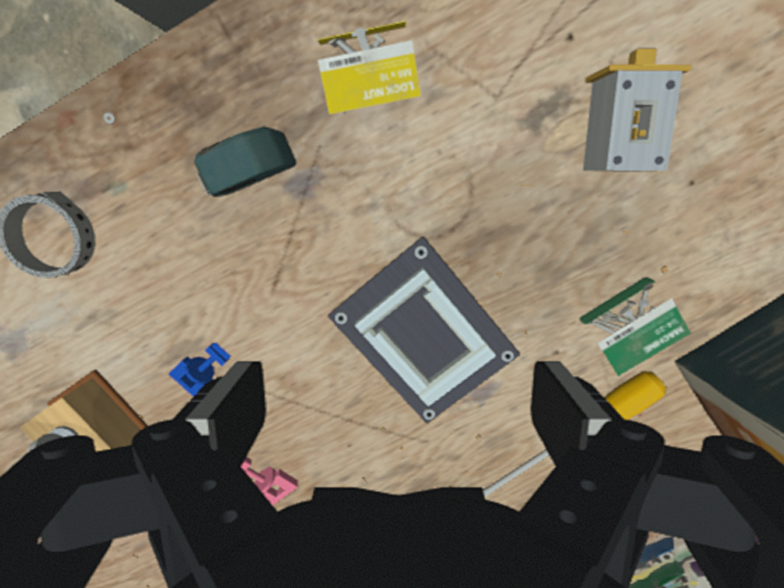

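The jig plate is centred near display (424,330) with the wide end of its T at the upper left, and the lock is at (636,115) with its bolt up. I'll grab a settled frame and locate both by intersecting rays with known planes.

```bash
cat >> h.py <<'E'
def plane(f,z):
    K=f['intrinsics'];v,u=np.mgrid[:420,:560]
    d=np.stack([(u-K[0,2])/K[0,0],(v-K[1,2])/K[1,1],np.ones(u.shape)],-1)@R.from_quat(f['orientation']).as_matrix().T
    return f['position']+d*((z-f['position'][2])/d[...,2])[...,None]
def rect(f,mask,z,name,erode=0):
    n,l,st,ce=cv2.connectedComponentsWithStats(mask.astype(np.uint8)); i=1+np.argmax(st[1:,4])
    cs,_=cv2.findContours((l==i).astype(np.uint8),cv2.RETR_EXTERNAL,cv2.CHAIN_APPROX_NONE)
    c=max(cs,key=len)[:,0]; X=plane(f,z)[c[:,1],c[:,0],:2]*1000
    C,s,a=cv2.minAreaRect(X.astype(np.float32)); print(name,st[i,4],'c',np.round(C,1),'size',np.round(s,1),'ang',round(a,2)); return l==i
E
python3 - <<'E'
from h import *
f=grab('wrist'); hsv=cv2.cvtColor(cv2.GaussianBlur(f['img'],(3,3),0),cv2.COLOR_RGB2HSV).astype(int)
go([.477,.257,.26],152)
reg=np.zeros((420,560),bool); reg[155:310,222:385]=1
S,V=hsv[...,1],hsv[...,2]
H=hsv[...,0]
plate=reg&((S<60)|((H>100)&(H<150)))
cl=cv2.morphologyEx(plate.astype(np.uint8),cv2.MORPH_OPEN,np.ones((3,3)))
rect(f,cl>0,.006,'plate')
wall=reg&(V>130)&(S<60)
m=rect(f,cv2.morphologyEx(wall.astype(np.uint8),cv2.MORPH_OPEN,np.ones((3,3)))>0,.018,'wall')
reg2=np.zeros((420,560),bool); reg2[35:125,400:500]=1
o=f['img'].copy(); o[m]=[255,0,0]
rect(f,reg2&(S<60)&(V>100),.043,'locktop')
P=cloud(f)
for n,(x,y) in dict(jig=((.5,.65),(-.03,.12)),lock=((.4,.56),(.2,.32))).items():
    q=P.reshape(-1,3);m=(q[:,0]>x[0])&(q[:,0]<x[1])&(q[:,1]>y[0])&(q[:,1]<y[1]);h=np.histogram(q[m][:,2],np.arange(-.006,.06,.002));print(n,h[0])
box(P,(.4,.56),(.2,.32),(.0395,.048),'locktop')
box(P,(.5,.65),(-.03,.12),(.014,.024),'jigwall')
save('dbg.png',np.vstack([o[150:310,220:390]]),3)
E
```

```text
shift cm [10.57 16.96  0.09] rot deg [ 0.11 -0.09  0.74] | yaw now 152.74 pos [0.4933 0.0578 0.2604] F [ 0.3 -0.8 -0.2] M [ 0.06 -0.02  0.01] grip 0.0 open 0.0853 t 2.9167
plate 12534 c [578.9  68.3] size [224.2 184.9] ang 41.43
wall 2801 c [568.1  41.5] size [101.   76.8] ang 12.24
locktop 6354 c [473.7 257.6] size [107.2  81.8] ang 62.23
jig [   0  271 3295  507  466 4682  726  242  115  113  498 1887  260    0
    0    0    0    0    0    0    0    0    0    0    0    0    0    0
    0    0    0    0]
lock [   1 1241 8858 1291   68   50   48   49   52   61   61   74   79   66
   75   80   91   88   88  191  170   88  148 1583 1464   18    0    0
    0    0    0    0]
locktop 3114 c [482.1 256. ] size [56.4 69.6] ang 62.3 z 0.0419
jigwall 2645 c [569.3  41.6] size [100.7  76.5] ang 12.3 z 0.0169
```

Call:
{"name": "servo_tool", "arguments": {"deltas": [[[1.3,2.1,0.8],[0,0,0],1],[[2.6,4.2,1.6],[0,0,0],1],[[3.8,6.3,2.4],[0,0,0.5],1],[[5.1,8.4,3.2],[0,0,0.5],1],[[6.4,10.5,4],[0,0,0.5],1],[[7.7,12.5,4.8],[0,0,0.5],1],[[9,14.6,5.5],[0,0,0.5],1],[[10.2,16.7,6],[0,0,0.5],1]]}}

```text
time_s: 3.58
eef_pos: [0.4804, 0.2479, 0.1994]
eef_rot: [0.241, 0.97, -0.0, -0.0]
force: [-0.3, 0.4, -0.6]
opening: 0.0854
grip_force: 0.0
```

Call:
{"name": "servo_tool", "arguments": {"deltas": [[[0,0,0],[0,0,0],1],[[0,0,0],[0,0,0],1],[[0,0,0],[0,0,0],1],[[0,0,0],[0,0,0],1],[[0,0,0],[0,0,0],1],[[0,0,0],[0,0,0],1],[[0,0,0],[0,0,0],1],[[0,0,0],[0,0,0],1]]}}

```text
time_s: 4.25
eef_pos: [0.4808, 0.2471, 0.2005]
eef_rot: [0.24, 0.971, 0.0, 0.0]
force: [-1.1, -0.2, 0.3]
opening: 0.0854
grip_force: 0.0
```

```bash
python3 - <<'E'
from h import *
j=load('wrist'); f=grab('wrist')
go([.484,.255,.2],152.3)
box(cloud(f),(.4,.56),(.18,.34),(.0405,.0475),'locktop')
def rectify(f,c,yaw,z,S=5,hw=60):
    K=f['intrinsics'];M=R.from_quat(f['orientation']).as_matrix()
    y,x=np.meshgrid(np.arange(hw,-hw,-1/S),np.arange(-hw,hw,1/S),indexing='ij')
    a=np.radians(yaw);w=np.stack([c[0]+(x*np.cos(a)-y*np.sin(a))/1e3,c[1]+(x*np.sin(a)+y*np.cos(a))/1e3,np.full(x.shape,z)],-1)
    q=(w-f['position'])@M; return cv2.remap(f['img'],(q[...,0]/q[...,2]*K[0,0]+K[0,2]).astype(np.float32),(q[...,1]/q[...,2]*K[1,1]+K[1,2]).astype(np.float32),cv2.INTER_LINEAR)
A=rectify(j,(.5687,.0415),12.25,.018,S=6,hw=65)[190:590]; B=rectify(f,(.484,.255),-27.7,.043,S=6,hw=65)[190:590]
im=np.hstack([A,B]); 
for k in range(-60,61,10):
    for o in(0,780): cv2.line(im,(o+390+6*k,0),(o+390+6*k,12 if k else 30),(255,0,0),2)
print(im.shape); cv2.imwrite('pics/rect.png',cv2.resize(im,(800,int(400*800/1560)*2))[...,::-1])
E
```

```text
shift cm [0.07 0.84 0.05] rot deg [ 0.01  0.01 -0.1 ] | yaw now 152.2 pos [0.4807 0.2472 0.2005] F [-0.6  0.  -0.4] M [ 0.09 -0.01  0.02] grip 0.0 open 0.0853 t 4.3
locktop 3384 c [482.3 255.8] size [54.4 69.9] ang 61.96 z 0.042
(400, 1560, 3)
```

View pics/rect.png

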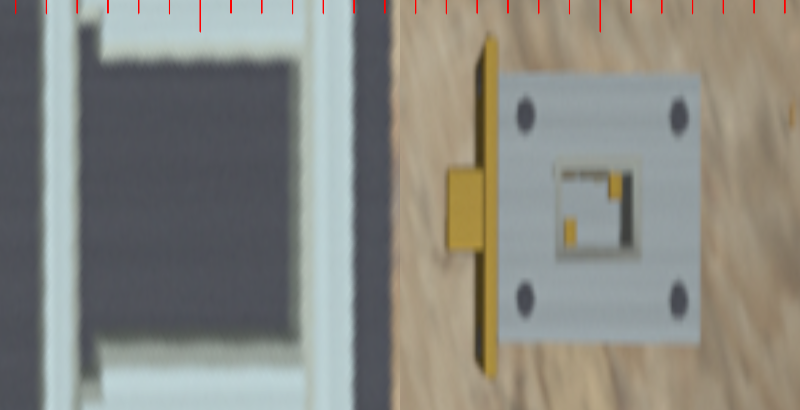

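The rectified views fit. The jig walls are centred on its origin, at (0.5687, 0.0415) with yaw 12.25°. The lock's origin is at about (0.4836, 0.2547) with yaw -27.8°. I'll descend and grip it.

Call:
{"name": "servo_tool", "arguments": {"deltas": [[[0.1,0.8,2],[0,0,0],1],[[0.1,0.8,5],[0,0,0],1],[[0.1,0.8,8],[0,0,0],1],[[0.1,0.8,11],[0,0,0],1],[[0.1,0.8,13],[0,0,0],1],[[0.1,0.8,14.5],[0,0,0],1],[[0.1,0.8,15.6],[0,0,0],1],[[0.1,0.8,16],[0,0,0],1]]}}

```text
time_s: 4.97
eef_pos: [0.4826, 0.2548, 0.0386]
eef_rot: [0.24, 0.971, -0.001, -0.001]
force: [-0.2, 0.1, 0.6]
opening: 0.0853
grip_force: 0.0
```

Call:
{"name": "servo_tool", "arguments": {"deltas": [[[0,0,0],[0,0,0],0.6],[[0,0,0],[0,0,0],0.5],[[0,0,0],[0,0,0],0.4],[[0,0,0],[0,0,0],0.3],[[0,0,0],[0,0,0],0.2],[[0,0,0],[0,0,0],0.2],[[0,0,0],[0,0,0],0.2],[[0,0,0],[0,0,0],0.2]], "force": 60}}

```text
time_s: 5.63
eef_pos: [0.4843, 0.2553, 0.0418]
eef_rot: [0.24, 0.971, 0.001, 0.001]
force: [-0.3, -1.0, 7.1]
opening: 0.043
grip_force: 63.8
```

```bash
python3 -c "
from h import *
go([.4836,.2547,.15],152.2)"
```

```text
shift cm [  0.02  -0.07 -10.82] rot deg [0.09 0.11 0.04] | yaw now 152.24 pos [0.4843 0.2553 0.0418] F [-0.3 -1.   7.1] M [-0.23  0.17  0.  ] grip 63.8 open 0.043 t 5.6333
```

Call:
{"name": "servo_tool", "arguments": {"deltas": [[[0,0,-2],[0,0,0],0.2],[[0,0,-4],[0,0,0],0.2],[[0,0,-6],[0,0,0],0.2],[[0,0,-8],[0,0,0],0.2],[[0,0,-9],[0,0,0],0.2],[[0,0,-9.5],[0,0,0],0.2],[[0,0,-9.5],[0,0,0],0.2],[[0,0,-9.5],[0,0,0],0.2]]}}

```text
time_s: 6.3
eef_pos: [0.4827, 0.2549, 0.1343]
eef_rot: [0.24, 0.971, -0.0, -0.001]
force: [0.5, -0.4, -7.5]
opening: 0.0427
grip_force: 64.2
```

```bash
python3 -c "
from h import *
go([.5687,.0415,.135],192.25)"
```

```text
shift cm [-17.55 -14.87  -0.07] rot deg [-4.000e-02 -9.000e-02 -4.002e+01] | yaw now 152.23 pos [0.4827 0.2549 0.1343] F [ 0.5 -0.4 -7.5] M [-0.03  0.   -0.01] grip 64.2 open 0.0427 t 6.3
```

Call:
{"name": "servo_tool", "arguments": {"deltas": [[[-2.2,-1.9,-0.1],[0,0,-5],0.2],[[-4.4,-3.7,-0.1],[0,0,-10],0.2],[[-6.6,-5.6,-0.1],[0,0,-15],0.2],[[-8.8,-7.4,-0.1],[0,0,-20],0.2],[[-11,-9.3,-0.1],[0,0,-25],0.2],[[-13.2,-11.1,-0.1],[0,0,-30],0.2],[[-15.4,-13,-0.1],[0,0,-35],0.2],[[-17.5,-14.9,-0.1],[0,0,-40],0.2]]}}

```text
time_s: 6.97
eef_pos: [0.5683, 0.0404, 0.1343]
eef_rot: [-0.109, 0.994, 0.0, -0.002]
force: [0.9, -0.4, -7.2]
opening: 0.043
grip_force: 64.2
```

Call:
{"name": "servo_tool", "arguments": {"deltas": [[[0,0,0],[0,0,0],0.2],[[0,0,0],[0,0,0],0.2],[[0,0,0],[0,0,0],0.2],[[0,0,0],[0,0,0],0.2],[[0,0,0],[0,0,0],0.2],[[0,0,0],[0,0,0],0.2],[[0,0,0],[0,0,0],0.2],[[0,0,0],[0,0,0],0.2]]}}

```text
time_s: 7.63
eef_pos: [0.5688, 0.0423, 0.1364]
eef_rot: [-0.107, 0.994, -0.0, 0.0]
force: [-1.0, 0.0, -7.4]
opening: 0.0428
grip_force: 64.4
```

```bash
python3 - <<'E'
from h import *
f=grab('wrist'); save('w3.png',f['img'],1.4)
go([.5687,.0415,.135],192.25)
P=cloud(f); T=P-manip.get_state()['eef_pos']
# in-hand lock in jig-yaw frame about the TCP
a=np.radians(12.25); X=T[...,0]*np.cos(a)+T[...,1]*np.sin(a); Y=-T[...,0]*np.sin(a)+T[...,1]*np.cos(a)
Q=np.stack([X,Y,T[...,2]],-1)
m=(abs(X)<.06)&(abs(Y)<.04)&(T[...,2]>-.02)&(T[...,2]<.02); print(np.histogram(Q[m][:,2],np.arange(-.02,.021,.002)))
E
```

```text
shift cm [ 0.03 -0.06  0.15] rot deg [-0.    0.01  0.02] | yaw now -167.73 pos [0.5688 0.0422 0.1365] F [-0.5 -0.1 -6.2] M [ 0.03 -0.02  0.04] grip 64.4 open 0.0427 t 7.6833
(array([ 175,  210,  254,  236,  298,  766, 1039,  378,  531, 6367, 8461,
        244,  244,  179,  201,  210,  640,  166,  145,  207]), array([-2.00000000e-02, -1.80000000e-02, -1.60000000e-02, -1.40000000e-02,
       -1.20000000e-02, -1.00000000e-02, -8.00000000e-03, -6.00000000e-03,
       -4.00000000e-03, -2.00000000e-03, -1.73472348e-17,  2.00000000e-03,
        4.00000000e-03,  6.00000000e-03,  8.00000000e-03,  1.00000000e-02,
        1.20000000e-02,  1.40000000e-02,  1.60000000e-02,  1.80000000e-02,
        2.00000000e-02]))
```

View pics/w3.png

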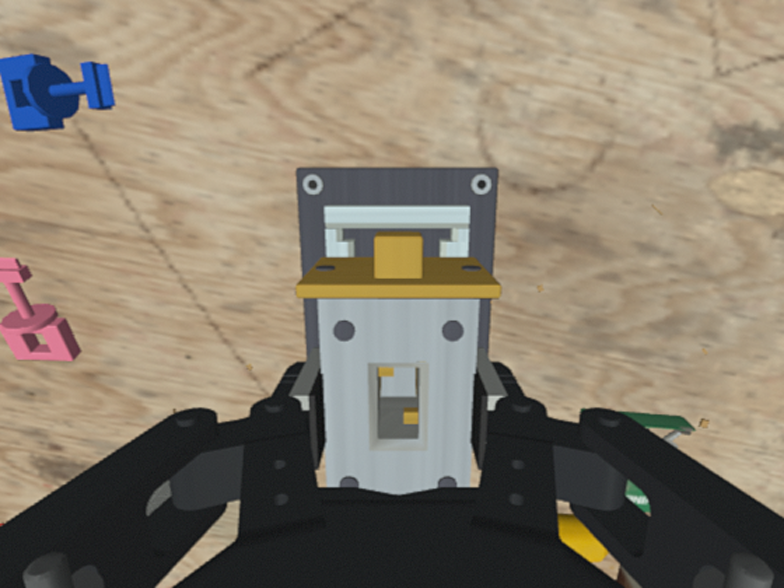

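```bash
python3 - <<'E'
from h import *
f=load('wrist'); s=manip.get_state(); tc=s['eef_pos']
a=np.radians(12.25)
def pt(u,v,z,o):
    X=cv2.remap(plane(f,z).astype(np.float32),np.float32([[u/1.4]]),np.float32([[v/1.4]]),1)[0,0]-o
    return np.round(1000*np.array([X[0]*np.cos(a)+X[1]*np.sin(a),-X[0]*np.sin(a)+X[1]*np.cos(a)]),1)
zt=tc[2]+.0012
for n,u,v in(('kh far',398,363),('kh near',398,449),('kh L',370,406),('kh R',427,406),('case edge L',318,298),('case edge R',481,298),('holeL',344,330),('holeR',453,330),('plateL',296,297),('plateR',500,297),('pl outer L',300,285)): print(n,pt(u,v,zt,tc))
J=np.array([.5687,.0415,0])
for n,u,v,z in(('wallL',324,207,.018),('wallR',470,207,.018),('scL',313,184,.006),('scR',481,184,.006),('plL',296,168,.006),('plR',497,168,.006)): print(n,pt(u,v,z,J))
E
```

```text
kh far [-15.1   0.1]
kh near [12.4  0.1]
kh L [-1.7 -8. ]
kh R [-1.8  8.4]
case edge L [-34.1 -21.5]
case edge R [-34.1  22.4]
holeL [-24.9 -14.8]
holeR [-24.9  15.2]
plateL [-34.3 -27.4]
plateR [-34.3  27.5]
pl outer L [-37.7 -26.1]
wallL [-49.7 -37.8]
wallR [-49.7  38.1]
scL [-61.  -45.2]
scR [-61.1  45.5]
plL [-69.3 -53.8]
plR [-69.4  53.6]
```

The lock sits square in the grip, with its origin about 1.2 mm toward the tool's +x from the TCP. I'll correct for that and lower it.

Call:
{"name": "servo_tool", "arguments": {"deltas": [[[-0.12,-0.06,1.5],[0,0,0],0.2],[[-0.12,-0.06,3],[0,0,0],0.2],[[-0.12,-0.06,4.5],[0,0,0],0.2],[[-0.12,-0.06,6],[0,0,0],0.2],[[-0.12,-0.06,6.8],[0,0,0],0.2],[[-0.12,-0.06,7.2],[0,0,0],0.2],[[-0.12,-0.06,7.2],[0,0,0],0.2],[[-0.12,-0.06,7.2],[0,0,0],0.2]]}}

```text
time_s: 8.35
eef_pos: [0.5706, 0.0414, 0.0648]
eef_rot: [-0.107, 0.994, -0.0, 0.0]
force: [0.7, -0.0, -6.6]
opening: 0.0433
grip_force: 64.3
```

Call:
{"name": "servo_tool", "arguments": {"deltas": [[[0,0,0.2],[0,0,0],0.2],[[0,0,0.4],[0,0,0],0.2],[[0,0,0.6],[0,0,0],0.2],[[0,0,0.8],[0,0,0],0.2],[[0,0,1],[0,0,0],0.2],[[0,0,1.2],[0,0,0],0.2],[[0,0,1.3],[0,0,0],0.2],[[0,0,1.4],[0,0,0],0.2]]}}

```text
time_s: 9.02
eef_pos: [0.5701, 0.0414, 0.0501]
eef_rot: [-0.107, 0.994, 0.0, -0.0]
force: [0.7, -0.0, -6.3]
opening: 0.0432
grip_force: 64.3
```

```bash
python3 -c "
from h import *
go([.5702,.0418,.0478],192.25)"
```

```text
shift cm [-0.02  0.04  0.23] rot deg [ 0.   -0.01 -0.02] | yaw now -167.77 pos [0.5701 0.0414 0.0501] F [ 0.7 -0.  -6.3] M [-0.01 -0.06 -0.  ] grip 64.3 open 0.0432 t 9.0167
```

No contact so far and the lock is inside the walls. I'll go down the last 3 mm until the floor bears.

Call:
{"name": "servo_tool", "arguments": {"deltas": [[[0,0,0.06],[0,0,0],0.2],[[0,0,0.12],[0,0,0],0.2],[[0,0,0.18],[0,0,0],0.2],[[0,0,0.22],[0,0,0],0.2],[[0,0,0.26],[0,0,0],0.2],[[0,0,0.28],[0,0,0],0.2],[[0,0,0.28],[0,0,0],0.2],[[0,0,0.28],[0,0,0],0.2]]}}

```text
time_s: 9.68
eef_pos: [0.5702, 0.0414, 0.0479]
eef_rot: [-0.107, 0.994, -0.0, 0.0]
force: [-1.7, 0.4, -2.2]
opening: 0.0428
grip_force: 65.0
```

Call:
{"name": "servo_tool", "arguments": {"deltas": [[[0,0,0.04],[0,0,0],0.2],[[0,0,0.06],[0,0,0],0.2],[[0,0,0.06],[0,0,0],0.2],[[0,0,0.06],[0,0,0],0.6],[[0,0,0.06],[0,0,0],0.7],[[0,0,0.06],[0,0,0],0.8],[[0,0,0],[0,0,0],0.8],[[0,0,-0.2],[0,0,0],0.8]]}}

```text
time_s: 10.35
eef_pos: [0.5703, 0.0414, 0.0494]
eef_rot: [-0.107, 0.994, 0.0, -0.0]
force: [-0.5, -0.4, 0.1]
opening: 0.0685
grip_force: 0.0
```

Call:
{"name": "servo_tool", "arguments": {"deltas": [[[0,0,-2],[0,0,0],0.8],[[0,0,-4],[0,0,0],0.8],[[0,0,-6],[0,0,0],0.8],[[0,0,-8],[0,0,0],0.8],[[0,0,-10],[0,0,0],0.8],[[0,0,-10.5],[0,0,0],0.8],[[0,0,-10.5],[0,0,0],0.8],[[0,0,-10.5],[0,0,0],0.8]]}}

```text
time_s: 11.02
eef_pos: [0.5699, 0.0414, 0.154]
eef_rot: [-0.107, 0.994, 0.0, -0.0]
force: [0.7, -0.7, -0.3]
opening: 0.0683
grip_force: 0.0
```

```bash
python3 - <<'E'
from h import *
f=grab('wrist'); save('w4.png',f['img'],1.4)
go([.565,-.260,.16],185.5)
P=cloud(f); p=box(P,(.5,.63),(-.03,.11),(.045,.053),'locktop')
A=np.c_[p[:,:2]-p[:,:2].mean(0),np.ones(len(p))]; print(np.linalg.lstsq(A,p[:,2],rcond=None)[0])
E
```

```text
shift cm [  6.82 -29.37  -0.68] rot deg [ 0.03 -0.1   6.73] | yaw now -167.77 pos [0.5694 0.0415 0.1533] F [ 0.3  0.2 -0.6] M [0.01 0.   0.  ] grip 0.0 open 0.0682 t 11.0667
locktop 5186 c [568.2  41.2] size [71.  55.6] ang 12.12 z 0.048
[-0.00022516 -0.00092956  0.04797969]
```

View pics/w4.png

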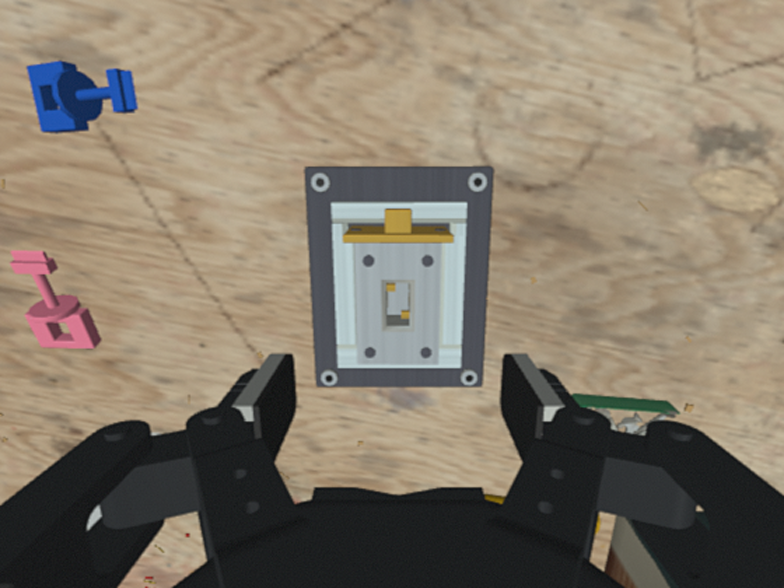

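The lock is seated: it is flat, its top is at about 0.049 m, and the keyhole is at display (397,304). Next, the key.

Call:
{"name": "servo_tool", "arguments": {"deltas": [[[0.9,-3.7,-0.2],[0,0,1],0.6],[[1.8,-7.4,-0.4],[0,0,2],0.6],[[2.6,-11.1,-0.6],[0,0,3],0.6],[[3.5,-14.8,-0.7],[0,0,4],0.6],[[4.3,-18.5,-0.7],[0,0,5],0.6],[[5.2,-22.2,-0.7],[0,0,6],0.6],[[6,-25.9,-0.7],[0,0,6.7],0.6],[[6.8,-29.4,-0.7],[0,0,6.7],0.6]]}}

```text
time_s: 11.73
eef_pos: [0.5649, -0.262, 0.1594]
eef_rot: [-0.048, 0.999, 0.001, -0.001]
force: [1.3, 0.4, 0.1]
opening: 0.0515
grip_force: 0.0
```

Call:
{"name": "servo_tool", "arguments": {"deltas": [[[0,0,0],[0,0,0],0.6],[[0,0,0],[0,0,0],0.6],[[0,0,0],[0,0,0],0.6],[[0,0,0],[0,0,0],0.6],[[0,0,0],[0,0,0],0.6],[[0,0,0],[0,0,0],0.6],[[0,0,0],[0,0,0],0.6],[[0,0,0],[0,0,0],0.6]]}}

```text
time_s: 12.4
eef_pos: [0.5663, -0.2596, 0.1617]
eef_rot: [-0.049, 0.999, -0.0, 0.0]
force: [-0.4, -0.2, 0.2]
opening: 0.0512
grip_force: 0.0
```

```bash
python3 - <<'E'
from h import *
f0=load('wrist'); X=plane(f0,.049); print('keyhole',X[int(304/1.4),int(397.5/1.4)],X[int(280/1.4),284],X[int(328/1.4),284])
f=grab('wrist'); go([.565,-.260,.0815],185.5)
P=cloud(f); q=P.reshape(-1,3); m=(q[:,0]>.53)&(q[:,0]<.6)&(q[:,1]>-.3)&(q[:,1]<-.22); print(np.histogram(q[m][:,2],np.arange(.04,.085,.002)))
box(P,(.53,.6),(-.3,-.22),(.074,.084),'A')
box(P,(.45,.62),(-.32,-.2),(.045,.051),'rack')
img=np.clip(f['img'].astype(float)*1.2,0,255).astype(np.uint8); save('w5.png',img[150:390,150:410],3*.75)
E
```

```text
keyhole [0.56875347 0.04016056 0.049     ] [0.55619892 0.03818619 0.049     ] [0.58136406 0.04363491 0.049     ]
shift cm [ 0.12 -0.01  8.02] rot deg [-0.01  0.01  0.08] | yaw now -174.42 pos [ 0.5662 -0.2598  0.1617] F [ 0.  -0.1  0.1] M [ 0.01 -0.05 -0.01] grip 0.0 open 0.0515 t 12.45
(array([ 218, 3723,  350,  391,   38,    2,   11,    3,   11,    9,    6,
          8,    5,   10,   10,   48,  537,   36,    0,    0,    0,    0]), array([0.04 , 0.042, 0.044, 0.046, 0.048, 0.05 , 0.052, 0.054, 0.056,
       0.058, 0.06 , 0.062, 0.064, 0.066, 0.068, 0.07 , 0.072, 0.074,
       0.076, 0.078, 0.08 , 0.082, 0.084]))
A 36 c [ 564.2 -259.2] size [29.4  7.7] ang 6.91 z 0.0742
rack 1018 c [ 528.6 -261.2] size [120.3  42.5] ang 14.44 z 0.047
```

View pics/w5.png

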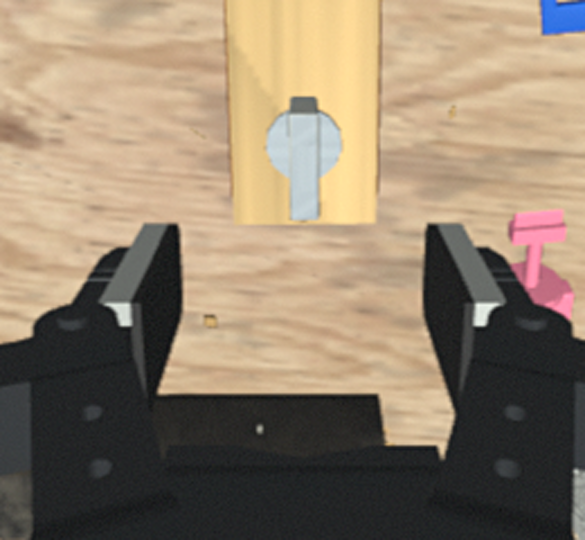

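```bash
python3 - <<'E'
from h import *
f=load('wrist'); box(cloud(f),(.53,.6),(-.3,-.22),(.070,.078),'A')
X=plane(f,.074)
for u,v in((304.5,112),(304.5,220),(304.5,166),(289,166),(320,166)): print(X[round(v/2.25+150),round(u/2.25+150)])
X=plane(f,.044)
for u,v in((233,223),(377,223)): print('rack corner',X[round(v/2.25+150),round(u/2.25+150)])
E
```

```text
A 621 c [ 565.1 -259.4] size [33.9  8.3] ang 5.66 z 0.073
[ 0.54819197 -0.26103065  0.074     ]
[ 0.58195532 -0.25770305  0.074     ]
[ 0.56472627 -0.25940108  0.074     ]
[ 0.56518635 -0.26409884  0.074     ]
[ 0.56426619 -0.25470344  0.074     ]
rack corner [ 0.59714311 -0.28075342  0.044     ]
rack corner [ 0.59221081 -0.23041667  0.044     ]
```

Call:
{"name": "servo_tool", "arguments": {"deltas": [[[0.12,0.05,1.5],[0,0,0],0.6],[[0.12,0.05,3],[0,0,0],0.6],[[0.12,0.05,4.5],[0,0,0],0.6],[[0.12,0.05,6],[0,0,0],0.6],[[0.12,0.05,7.2],[0,0,0],0.6],[[0.12,0.05,8],[0,0,0],0.6],[[0.12,0.05,8.4],[0,0,0],0.6],[[0.12,0.05,8.4],[0,0,0],0.6]]}}

```text
time_s: 13.12
eef_pos: [0.5645, -0.2597, 0.0767]
eef_rot: [-0.048, 0.999, 0.0, -0.001]
force: [-0.0, -0.6, 0.1]
opening: 0.0513
grip_force: 0.0
```

Call:
{"name": "servo_tool", "arguments": {"deltas": [[[0,0,0],[0,0,0],0.4],[[0,0,0],[0,0,0],0.3],[[0,0,0],[0,0,0],0.2],[[0,0,0],[0,0,0],0.1],[[0,0,0],[0,0,0],0],[[0,0,0],[0,0,0],0],[[0,0,0],[0,0,0],0],[[0,0,0],[0,0,0],0]], "force": 100}}

```text
time_s: 13.78
eef_pos: [0.5652, -0.2601, 0.0785]
eef_rot: [-0.048, 0.999, -0.0, 0.001]
force: [-1.1, 1.0, 5.0]
opening: 0.0067
grip_force: 98.3
```

```bash
python3 -c "
from h import *
go([.565,-.2594,.15],185.6)"
```

```text
shift cm [ 0.01  0.07 -7.15] rot deg [-0.04  0.07 -0.06] | yaw now -174.46 pos [ 0.5652 -0.2601  0.0785] F [-1.1  1.   5. ] M [0.26 0.17 0.06] grip 98.3 open 0.0067 t 13.7833
```

Call:
{"name": "servo_tool", "arguments": {"deltas": [[[0,0,-1],[0,0,0],0],[[0,0,-2.5],[0,0,0],0],[[0,0,-4],[0,0,0],0],[[0,0,-5.5],[0,0,0],0],[[0,0,-7],[0,0,0],0],[[0,0,-8],[0,0,0],0],[[0,0,-8.2],[0,0,0],0],[[0,0,-8.2],[0,0,0],0]]}}

```text
time_s: 14.45
eef_pos: [0.5651, -0.2602, 0.1604]
eef_rot: [-0.048, 0.999, -0.001, 0.001]
force: [1.3, -1.3, -1.3]
opening: 0.0071
grip_force: 97.9
```

```bash
python3 -c "
from h import *
go([.569,.0411,.15],192.2)"
```

```text
shift cm [-3.29 29.95  1.01] rot deg [-0.07  0.07 -6.66] | yaw now -174.46 pos [ 0.5651 -0.2602  0.1604] F [ 1.3 -1.3 -1.3] M [-0.02 -0.01 -0.03] grip 97.9 open 0.0071 t 14.45
```

Call:
{"name": "servo_tool", "arguments": {"deltas": [[[-0.4,3.7,0],[0,0,-1],0],[[-0.8,7.5,0],[0,0,-2],0],[[-1.2,11.2,0],[0,0,-3],0],[[-1.6,15,0],[0,0,-4],0],[[-2,18.7,0],[0,0,-5],0],[[-2.4,22.5,0],[0,0,-6],0],[[-2.9,26.2,0],[0,0,-6.7],0],[[-3.3,29.9,0],[0,0,-6.7],0]]}}

```text
time_s: 15.12
eef_pos: [0.5679, 0.0427, 0.1584]
eef_rot: [-0.107, 0.994, 0.0, -0.001]
force: [1.5, 0.4, -0.4]
opening: 0.0067
grip_force: 98.1
```

Call:
{"name": "servo_tool", "arguments": {"deltas": [[[0,0,0],[0,0,0],0],[[0,0,0],[0,0,0],0],[[0,0,0],[0,0,0],0],[[0,0,0],[0,0,0],0],[[0,0,0],[0,0,0],0],[[0,0,0],[0,0,0],0],[[0,0,0],[0,0,0],0],[[0,0,0],[0,0,0],0]]}}

```text
time_s: 15.78
eef_pos: [0.5689, 0.04, 0.1595]
eef_rot: [-0.106, 0.994, -0.0, 0.0]
force: [-0.5, -0.2, -0.3]
opening: 0.0065
grip_force: 98.2
```

```bash
python3 - <<'E'
from h import *
f=grab('wrist'); go([.569,.0411,.15],192.2)
save('w6.png',f['img'][150:390,150:410],2.25)
s=manip.get_state()['eef_pos']; np.save('tc.npy',s)
P=cloud(f)-s; a=np.radians(12.2); Q=np.stack([P[...,0]*np.cos(a)+P[...,1]*np.sin(a),-P[...,0]*np.sin(a)+P[...,1]*np.cos(a),P[...,2]],-1)
m=(abs(Q[...,0])<.03)&(abs(Q[...,1])<.008)&(Q[...,2]>-.02)&(Q[...,2]<.02); q=Q[m]; print(np.histogram(q[:,2],np.arange(-.02,.021,.002))[0])
k=q[(q[:,2]>-.01)&(q[:,2]<.002)]; print(k.min(0),k.max(0),len(k))
box(cloud(f),(.5,.63),(-.03,.11),(.045,.053),'locktop')
E
```

```text
shift cm [-0.03  0.08  0.95] rot deg [-0.   -0.   -0.02] | yaw now -167.82 pos [0.5688 0.0402 0.1595] F [-0.4  0.4 -0.8] M [-0.03 -0.04  0.03] grip 98.2 open 0.0066 t 15.8333
[ 48  56  49  67  54  62 353 984  49  48  59  71 102  91  81 485  90  64
  55 150]
[-0.0173765  -0.00796494 -0.00998673] [0.01735479 0.00799193 0.00199795] 1555
locktop 3881 c [566.7  40.5] size [68.2 55.1] ang 11.64 z 0.048
```

View pics/w6.png

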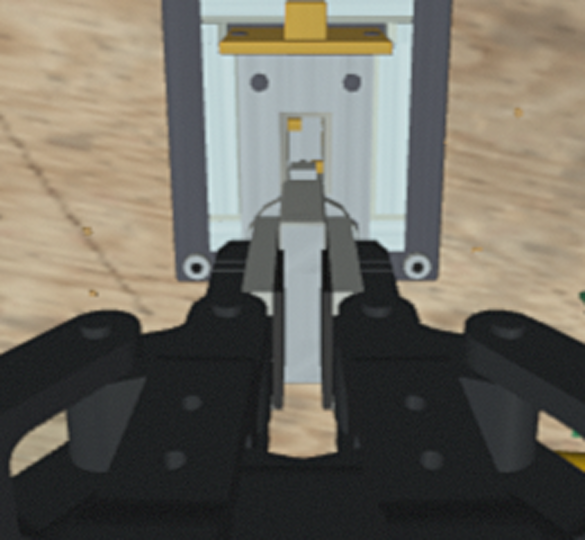

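```bash
python3 - <<'E'
from h import *
f=load('wrist'); tc=np.load('tc.npy'); a=np.radians(12.2)
def pt(u,v,z):
    X=cv2.remap(plane(f,z).astype(np.float32),np.float32([[u/2.25+150-.28]]),np.float32([[v/2.25+150-.28]]),1)[0,0]-tc
    return np.round(1000*np.array([X[0]*np.cos(a)+X[1]*np.sin(a),-X[0]*np.sin(a)+X[1]*np.cos(a)]),1)
for n,u,v in(('kh top L',281,113),('kh top R',328,113),('holeL',260,83),('holeR',352,83),('plate/case L',219,53),('R',392,53),('caseL',237,110),('caseR',373,110)): print(n,pt(u,v,.049))
zb=tc[2]-.0045
for n,u,v in(('bow -x L',280,222),('bow -x R',327,222),('bow +x L',284,383),('bow+x R',322,383)): print(n,pt(u,v,zb))
E
```

```text
kh top L [-12.9  -7.3]
kh top R [-12.9   8. ]
holeL [-22.8 -14. ]
holeR [-22.8  15.7]
plate/case L [-32.6 -26.9]
R [-32.5  28.3]
caseL [-13.9 -21.7]
caseR [-13.9  22.7]
bow -x L [-17.4  -4.4]
bow -x R [-17.4   4.2]
bow +x L [15.9 -3.9]
bow+x R [15.9  3.5]
```

Call:
{"name": "servo_tool", "arguments": {"deltas": [[[-0.07,0.08,0.6],[0,0,0],0],[[-0.07,0.08,1.2],[0,0,0],0],[[-0.07,0.08,1.8],[0,0,0],0],[[-0.07,0.08,2.4],[0,0,0],0],[[-0.07,0.08,3],[0,0,0],0],[[-0.07,0.08,3.4],[0,0,0],0],[[-0.07,0.08,3.4],[0,0,0],0],[[-0.07,0.08,3.4],[0,0,0],0]]}}

```text
time_s: 16.5
eef_pos: [0.5691, 0.0418, 0.1251]
eef_rot: [-0.107, 0.994, 0.0, -0.0]
force: [0.8, -0.1, -1.1]
opening: 0.0068
grip_force: 98.2
```

Call:
{"name": "servo_tool", "arguments": {"deltas": [[[0,0,0.2],[0,0,0],0],[[0,0,0.4],[0,0,0],0],[[0,0,0.6],[0,0,0],0],[[0,0,0.8],[0,0,0],0],[[0,0,1],[0,0,0],0],[[0,0,1.2],[0,0,0],0],[[0,0,1.3],[0,0,0],0],[[0,0,1.3],[0,0,0],0]]}}

```text
time_s: 17.17
eef_pos: [0.5692, 0.0417, 0.1122]
eef_rot: [-0.107, 0.994, -0.0, -0.0]
force: [0.3, -0.4, -0.3]
opening: 0.0068
grip_force: 98.1
```

```bash
python3 -c "
from h import *
go([.5694,.0411,.109],192.2)"
```

```text
shift cm [-0.01 -0.06  0.32] rot deg [ 0.   -0.02  0.03] | yaw now -167.77 pos [0.5692 0.0417 0.1122] F [ 0.3 -0.4 -0.3] M [-0.03  0.04  0.03] grip 98.1 open 0.0068 t 17.1667
```

Call:
{"name": "servo_tool", "arguments": {"deltas": [[[0,-0.03,0.05],[0,0,0],0],[[0,-0.05,0.1],[0,0,0],0],[[0,-0.05,0.15],[0,0,0],0],[[0,-0.05,0.2],[0,0,0],0],[[0,-0.05,0.25],[0,0,0],0],[[0,-0.05,0.3],[0,0,0],0],[[0,-0.05,0.3],[0,0,0],0],[[0,-0.05,0.3],[0,0,0],0]]}}

```text
time_s: 17.83
eef_pos: [0.5694, 0.0413, 0.1095]
eef_rot: [-0.107, 0.994, 0.0, -0.0]
force: [-1.1, -0.5, -0.8]
opening: 0.0068
grip_force: 98.1
```

Call:
{"name": "servo_tool", "arguments": {"deltas": [[[0,0,0.05],[0,0,0],0],[[0,0,0.1],[0,0,0],0],[[0,0,0.12],[0,0,0],0],[[0,0,0.14],[0,0,0],0],[[0,0,0.16],[0,0,0],0],[[0,0,0.18],[0,0,0],0],[[0,0,0.18],[0,0,0],0],[[0,0,0.18],[0,0,0],0]]}}

```text
time_s: 18.5
eef_pos: [0.5695, 0.0413, 0.1079]
eef_rot: [-0.107, 0.994, -0.0, 0.0]
force: [-0.7, -0.3, 1.9]
opening: 0.0066
grip_force: 98.2
```

The shoulder met the first pin at the height I predicted (1.9 N). I'll ease off 1 mm and rock.

Call:
{"name": "servo_tool", "arguments": {"deltas": [[[0,0,-0.1],[0,0,0],0],[[0,0.05,-0.1],[0,0,0],0],[[0,0.1,-0.1],[0,0,0],0],[[0,0.15,-0.1],[0,0,0],0],[[0,0.2,-0.1],[0,0,0],0],[[0,0.25,-0.1],[0,0,0],0],[[0,0.28,-0.1],[0,0,0],0],[[0,0.28,-0.1],[0,0,0],0]]}}

```text
time_s: 19.17
eef_pos: [0.569, 0.0439, 0.1088]
eef_rot: [-0.107, 0.994, -0.0, 0.0]
force: [0.4, -3.1, -0.3]
opening: 0.0065
grip_force: 98.2
```

Call:
{"name": "servo_tool", "arguments": {"deltas": [[[0,0.03,0],[0,0,0],0],[[0,0.06,0],[0,0,0],0],[[0,0.09,0],[0,0,0],0],[[0,0.12,0],[0,0,0],0],[[0,0.15,0],[0,0,0],0],[[0,0.18,0],[0,0,0],0],[[0,0.2,0],[0,0,0],0],[[0,0.2,0],[0,0,0],0]]}}

```text
time_s: 19.83
eef_pos: [0.5687, 0.0456, 0.1092]
eef_rot: [-0.107, 0.994, -0.0, 0.0]
force: [-0.1, -5.3, 3.0]
opening: 0.0067
grip_force: 98.6
```

Call:
{"name": "servo_tool", "arguments": {"deltas": [[[0,-0.1,0],[0,0,0],0],[[0,-0.2,0],[0,0,0],0],[[0,-0.3,0],[0,0,0],0],[[0,-0.4,0],[0,0,0],0],[[0,-0.5,0],[0,0,0],0],[[0,-0.6,0],[0,0,0],0],[[0,-0.7,0],[0,0,0],0],[[0,-0.75,0],[0,0,0],0]]}}

```text
time_s: 20.5
eef_pos: [0.5695, 0.0394, 0.1084]
eef_rot: [-0.106, 0.994, 0.001, -0.0]
force: [-0.8, 2.7, -1.9]
opening: 0.0068
grip_force: 98.2
```

Call:
{"name": "servo_tool", "arguments": {"deltas": [[[0,-0.03,0],[0,0,0],0],[[0,-0.06,0],[0,0,0],0],[[0,-0.1,0],[0,0,0],0],[[0,-0.13,0],[0,0,0],0],[[0,-0.16,0],[0,0,0],0],[[0,-0.18,0],[0,0,0],0],[[0,-0.18,0],[0,0,0],0],[[0,-0.18,0],[0,0,0],0]]}}

```text
time_s: 21.17
eef_pos: [0.5702, 0.037, 0.1088]
eef_rot: [-0.107, 0.994, 0.0, -0.0]
force: [-1.8, 4.7, 0.1]
opening: 0.0072
grip_force: 98.3
```

Call:
{"name": "servo_tool", "arguments": {"deltas": [[[0,0.1,0],[0,0,0],0],[[0,0.2,0],[0,0,0],0],[[0,0.3,0],[0,0,0],0],[[0,0.3,0.06],[0,0,0],0],[[0,0.3,0.12],[0,0,0],0],[[0,0.3,0.18],[0,0,0],0],[[0,0.3,0.22],[0,0,0],0],[[0,0.3,0.22],[0,0,0],0]]}}

```text
time_s: 21.83
eef_pos: [0.5697, 0.0397, 0.1064]
eef_rot: [-0.107, 0.994, -0.0, -0.0]
force: [-0.3, 0.3, -1.5]
opening: 0.007
grip_force: 98.2
```

Past pin A. Down towards pin B.

Call:
{"name": "servo_tool", "arguments": {"deltas": [[[0,0,0.05],[0,0,0],0],[[0,0,0.1],[0,0,0],0],[[0,0,0.15],[0,0,0],0],[[0,0,0.2],[0,0,0],0],[[0,0,0.24],[0,0,0],0],[[0,0,0.28],[0,0,0],0],[[0,0,0.3],[0,0,0],0],[[0,0,0.3],[0,0,0],0]]}}

```text
time_s: 22.5
eef_pos: [0.5698, 0.0398, 0.1036]
eef_rot: [-0.107, 0.994, -0.0, 0.0]
force: [-0.7, 0.5, 1.1]
opening: 0.0069
grip_force: 98.4
```

Call:
{"name": "servo_tool", "arguments": {"deltas": [[[0,0,0.03],[0,0,0],0],[[0,0,0.06],[0,0,0],0],[[0,0,0.09],[0,0,0],0],[[0,0,0.12],[0,0,0],0],[[0,0,0.15],[0,0,0],0],[[0,0,0.17],[0,0,0],0],[[0,0,0.17],[0,0,0],0],[[0,0,0.17],[0,0,0],0]]}}

```text
time_s: 23.17
eef_pos: [0.5696, 0.04, 0.1017]
eef_rot: [-0.107, 0.994, 0.0, -0.0]
force: [0.5, 2.8, 0.4]
opening: 0.0066
grip_force: 98.3
```

Both pins seem passed. There is a slight side load, so I'll move 0.5 mm in +y and carry on down, watching the force.

Call:
{"name": "servo_tool", "arguments": {"deltas": [[[0,0.03,0],[0,0,0],0],[[0,0.05,0.1],[0,0,0],0],[[0,0.05,0.2],[0,0,0],0],[[0,0.05,0.3],[0,0,0],0],[[0,0.05,0.4],[0,0,0],0],[[0,0.05,0.5],[0,0,0],0],[[0,0.05,0.55],[0,0,0],0],[[0,0.05,0.55],[0,0,0],0]]}}

```text
time_s: 23.83
eef_pos: [0.5696, 0.0402, 0.0961]
eef_rot: [-0.107, 0.994, -0.0, -0.0]
force: [0.1, 0.7, -0.5]
opening: 0.0062
grip_force: 98.2
```

Call:
{"name": "servo_tool", "arguments": {"deltas": [[[0,0,0.15],[0,0,0],0],[[0,0,0.3],[0,0,0],0],[[0,0,0.45],[0,0,0],0],[[0,0,0.6],[0,0,0],0],[[0,0,0.75],[0,0,0],0],[[0,0,0.88],[0,0,0],0],[[0,0,0.95],[0,0,0],0],[[0,0,0.95],[0,0,0],0]]}}

```text
time_s: 24.5
eef_pos: [0.5695, 0.0403, 0.0866]
eef_rot: [-0.107, 0.994, 0.0, -0.0]
force: [-0.6, -0.0, 0.1]
opening: 0.0071
grip_force: 98.2
```

Call:
{"name": "servo_tool", "arguments": {"deltas": [[[0,0,0.05],[0,0,0],0],[[0,0,0.1],[0,0,0],0],[[0,0,0.15],[0,0,0],0],[[0,0,0.2],[0,0,0],0],[[0,0,0.25],[0,0,0],0],[[0,0,0.3],[0,0,0],0],[[0,0,0.32],[0,0,0],0],[[0,0,0.32],[0,0,0],0]]}}

```text
time_s: 25.17
eef_pos: [0.5696, 0.0403, 0.0836]
eef_rot: [-0.107, 0.994, 0.0, -0.0]
force: [-1.0, -0.5, -1.9]
opening: 0.0065
grip_force: 98.3
```

Call:
{"name": "servo_tool", "arguments": {"deltas": [[[0,0,0.03],[0,0,0],0],[[0,0,0.06],[0,0,0],0],[[0,0,0.08],[0,0,0],0],[[0,0,0.1],[0,0,0],0],[[0,0,0.1],[0,0,0],0],[[0,0,0.1],[0,0,0],0],[[0,0,0.1],[0,0,0],0],[[0,0,0.1],[0,0,0],0]]}}

```text
time_s: 25.83
eef_pos: [0.5697, 0.0403, 0.0835]
eef_rot: [-0.107, 0.994, -0.0, 0.0]
force: [-2.4, -0.6, 6.2]
opening: 0.0064
grip_force: 99.2
```

```bash
python3 - <<'E'
from h import *
f=grab('wrist'); go([.5694,.0411,.109],192.2)
save('w7.png',f['img'][110:390,130:430],2)
E
```

```text
shift cm [ 0.01  0.08 -2.55] rot deg [-0.01  0.03  0.04] | yaw now -167.76 pos [0.5697 0.0403 0.0835] F [-2.6 -0.8  7. ] M [-0.03  0.53  0.03] grip 99.2 open 0.0062 t 25.8833
```

View pics/w7.png

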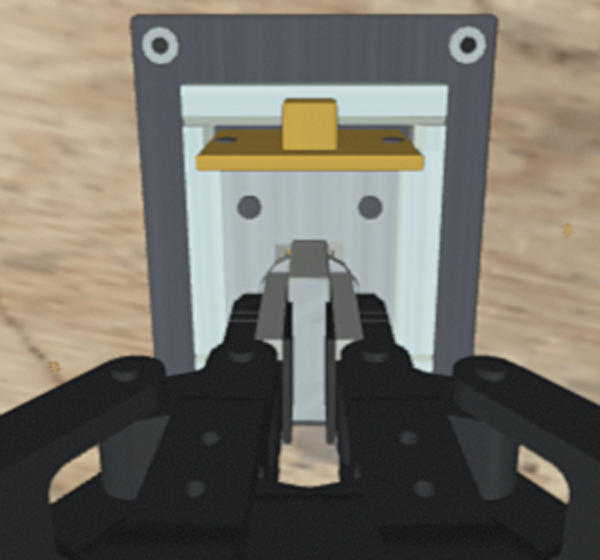

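The key is home: the collar is seated with about 6 N up at z 0.0835, and the lock is square with the bolt still out at (310,125). Now the clockwise turn.

Call:
{"name": "servo_tool", "arguments": {"deltas": [[[0,0,-0.04],[0,0,4],0],[[0,0,-0.04],[0,0,8],0],[[0,0,-0.04],[0,0,12],0],[[0,0,-0.04],[0,0,16],0],[[0,0,-0.04],[0,0,20],0],[[0,0,-0.04],[0,0,24],0],[[0,0,-0.04],[0,0,28],0],[[0,0,-0.04],[0,0,32],0]]}}

```text
time_s: 26.55
eef_pos: [0.5707, 0.0406, 0.0835]
eef_rot: [0.173, 0.985, 0.0, 0.001]
force: [1.9, 0.6, 1.4]
opening: 0.0066
grip_force: 98.5
```

```bash
python3 -c "
from h import *
go([.5697,.0403,.0835],102.2)"
```

```text
shift cm [ 0.08 -0.06  0.  ] rot deg [ 0.13  0.08 57.83] | yaw now 160.03 pos [0.5707 0.0406 0.0835] F [1.9 0.6 1.4] M [ 0.35 -0.27  0.08] grip 98.5 open 0.0066 t 26.55
```

Call:
{"name": "servo_tool", "arguments": {"deltas": [[[0,0,0],[0,0,4],0],[[0,0,0],[0,0,8],0],[[0,0,0],[0,0,12],0],[[0,0,0],[0,0,16],0],[[0,0,0],[0,0,20],0],[[0,0,0],[0,0,24],0],[[0,0,0],[0,0,28],0],[[0,0,0],[0,0,32],0]]}}

```text
time_s: 27.22
eef_pos: [0.5707, 0.0404, 0.0835]
eef_rot: [0.438, 0.899, 0.001, 0.001]
force: [0.7, 0.5, 1.0]
opening: 0.0066
grip_force: 98.4
```

```bash
python3 -c "
from h import *
go([.5697,.0403,.0835],102.2)"
```

```text
shift cm [ 0.05 -0.09  0.  ] rot deg [ 0.13  0.05 25.84] | yaw now 128.04 pos [0.5707 0.0404 0.0835] F [0.7 0.5 1. ] M [ 0.15 -0.28  0.1 ] grip 98.4 open 0.0066 t 27.2167
```

Call:
{"name": "servo_tool", "arguments": {"deltas": [[[0,0,0],[0,0,4],0],[[0,0,0],[0,0,8],0],[[0,0,0],[0,0,12],0],[[0,0,0],[0,0,16],0],[[0,0,0],[0,0,20],0],[[0,0,0],[0,0,24],0],[[0,0,0],[0,0,26],0],[[0,0,0],[0,0,27],0]]}}

```text
time_s: 27.88
eef_pos: [0.5706, 0.0402, 0.0836]
eef_rot: [0.635, 0.772, 0.001, 0.001]
force: [0.5, 0.1, 2.1]
opening: 0.0064
grip_force: 98.5
```

Call:
{"name": "servo_tool", "arguments": {"deltas": [[[0,0,0],[0,0,0],0],[[0,0,0],[0,0,0],0],[[0,0,0],[0,0,0],0],[[0,0,0],[0,0,0],0],[[0,0,0],[0,0,0],0],[[0,0,0],[0,0,0],0],[[0,0,0],[0,0,0],0],[[0,0,0],[0,0,0],0]]}}

```text
time_s: 28.55
eef_pos: [0.5705, 0.0402, 0.0835]
eef_rot: [0.635, 0.773, 0.001, 0.001]
force: [5.7, 1.3, 5.1]
opening: 0.0068
grip_force: 98.9
```

```bash
python3 - <<'E'
from h import *
go([.5697,.0403,.0835],102.2)
w=grab('wrist')['img'];t=grab('top');s=grab('scene')['img']
a=cv2.resize(w,(480,360));b=cv2.resize(t['img'][150:210,195:275],(320,240)); c=cv2.resize(s[180:240,215:295],(320,240))
im=np.zeros((480,800,3),np.uint8); im[:360,:480]=a; im[:240,480:]=b; im[240:,480:]=c; save('fin.png',np.clip(im*1.2,0,255).astype(np.uint8))
f=load('wrist');P=cloud(f); p=box(P,(.5,.63),(-.03,.11),(.0455,.051),'locktop')
E
```

```text
shift cm [ 0.02 -0.08  0.  ] rot deg [ 0.12  0.03 -0.97] | yaw now 101.23 pos [0.5705 0.0402 0.0835] F [5.7 1.3 5.1] M [ 0.14 -0.96  0.07] grip 98.9 open 0.0068 t 28.55
locktop 6837 c [567.5  42.5] size [70.4 51.6] ang 12.53 z 0.048
```

View pics/fin.png

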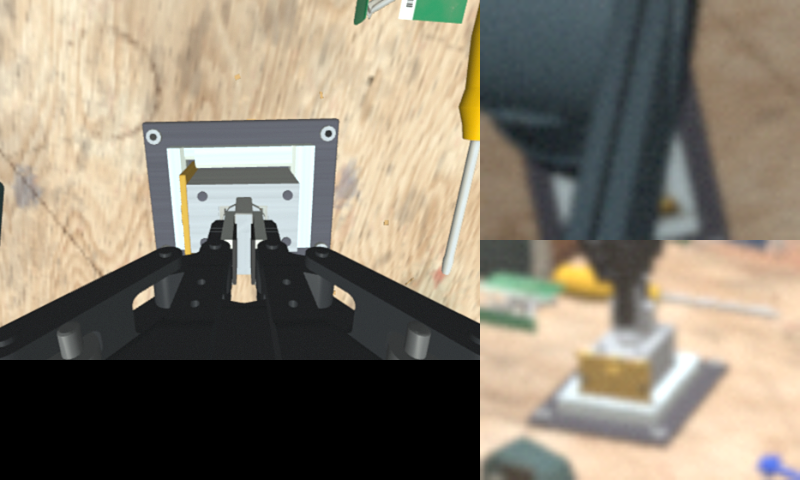

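The wrist view shows the lock square and flat in the pocket, with the key turned 91° in the grip. The scene view shows the bolt drawn in to about the faceplate. Handing in.

```bash
python3 -c "
from h import *
print(manip.close_job())"
```

```text
the job is handed in; nothing more can be done
None
```

I handed the job in at about 29 s: the lock is seated in the jig, and the square-bowed key is fully in, turned about 91° clockwise with the bolt drawn in, and still held; the hand-in gave no pass or fail verdict.

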